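# Put the shine stand back in order

### The job

The four shoeshine things stand on one another's places: the polish tin belongs in the middle of the round mat, the brush lengthwise along the middle of the oblong board, the jar of nails in the middle of the square plate and the spirit lamp in the middle of the six-sided tile. Put each on its own place bristles or base down, bringing them home one at a time, lowest first and tallest last, with the middle of the empty cross-shaped trivet as the parking spot on the way. Set things down rather than drop them, keep lamp and jar upright, and leave the tall bottle where it stands.

Things in the scene. Friction and masses are not known exactly. Their poses are not given: they have to be found in the camera images.
- polish_tin: Flat round black shoe-polish tin, upright straight-sided cylinder, 62 mm diameter, 28 mm high, with a thin bright seam round the side; about 0.12 kg. The lowest of the four. Origin at the centre of its underside, z up.
- shoe_brush: Shoe brush lying bristles down: pale wooden block 105 x 40 mm, 22 mm thick (42 down to 20 mm above the origin; all edges rounded 5 mm), over a slightly narrower black bristle pad (96 x 34 mm, rigid); 42 mm high in all; about 0.12 kg. Second lowest. Its x axis runs along its length; either end may point either way. Origin at the centre of its underside, z up.
- nail_jar: Squat closed glass jar of heel nails, upright cylinder 54 mm diameter, 65 mm high in all: glass to 50 mm, then a bright straight-sided metal lid of the same width; about 0.22 kg. Third in height. Origin at the centre of its underside, z up.
- spirit_lamp: Tin spirit lamp: round base 64 mm diameter (68 mm at a thin foot flange) to 38 mm height, a sloping shoulder up to 53 mm, then an upright brass burner cap of 26 mm diameter from 53 to 93 mm (a small 4 mm nub on top); 97 mm high; about 0.2 kg. The tallest of the four; easily picked up by the cap. Origin at the centre of its underside, z up.
- round_mat: Round white stoneware mat, 100 mm diameter, 8 mm thick: the polish tin's own place. Fixed to the table. Origin at the centre of its underside, so its top is 8 mm above the origin; z up.
- oblong_board: Oblong dark wooden board, 135 x 70 mm, 8 mm thick, long side along its x axis: the brush's own place. Fixed to the table. Origin at the centre of its underside, so its top is 8 mm above the origin; z up.
- square_plate: Square dark steel plate, 95 x 95 mm, 8 mm thick, flat: the nail jar's own place. Fixed to the table. Origin at the centre of its underside, so its top is 8 mm above the origin; z up.
- hex_tile: Six-sided terracotta tile, 100 mm across flats, 8 mm thick, flat: the lamp's own place. Fixed to the table. Origin at the centre of its underside, so its top is 8 mm above the origin; z up.
- cross_trivet: Trivet of two crossed pale wooden slats, each 120 x 36 mm, 8 mm thick, flat, flush at the crossing, standing empty at the start: the free spot; nobody's own place. Fixed to the table. Origin at the centre of its underside, so its top is 8 mm above the origin; z up.
- dressing_bottle: Tall loose amber glass bottle, black cap, 54 mm diameter, 125 mm high: a bystander to leave alone. A fixed iron shoe last (83 mm high) and a fixed open box of heel pieces (35 mm) also stand among the things. All stand in two rows, 170 mm apart in x, neighbours 200 mm apart in y (each +-30 mm), shuffled. Origin at the centre of its underside, z up.
Things that resemble listed ones, but are neither listed nor needed, are in the scene too. What is shaped like the square_plate but blue is not meant.

How it is judged:
On the way, in this order (a step that is already met when the one before it is completed fails the run):
1. the lamp stands released on the empty cross-shaped trivet (horizontal distance between spirit_lamp and cross_trivet below 0.025 m and z of spirit_lamp in the frame of cross_trivet between 0.004 and 0.012 m and angle between spirit_lamp's own z axis and vertical below 0.15 rad and contact force between the fingers and spirit_lamp below 0.1 N and linear speed of spirit_lamp below 0.03 m/s), for 0.2 s.
2. the polish tin stands released on the round mat (horizontal distance between polish_tin and round_mat below 0.015 m and z of polish_tin in the frame of round_mat between 0.004 and 0.012 m and angle between polish_tin's own z axis and vertical below 0.15 rad and contact force between the fingers and polish_tin below 0.1 N and linear speed of polish_tin below 0.03 m/s), for 0.2 s.
3. the brush stands released on the oblong board (horizontal distance between shoe_brush and oblong_board below 0.015 m and z of shoe_brush in the frame of oblong_board between 0.004 and 0.012 m and angle between shoe_brush's own z axis and vertical below 0.15 rad and contact force between the fingers and shoe_brush below 0.1 N and linear speed of shoe_brush below 0.03 m/s and angle between the x axis of shoe_brush and the x axis of oblong_board, either way round below 0.3 rad), for 0.2 s.
4. the nail jar stands released on the square plate (horizontal distance between nail_jar and square_plate below 0.015 m and z of nail_jar in the frame of square_plate between 0.004 and 0.012 m and angle between nail_jar's own z axis and vertical below 0.15 rad and contact force between the fingers and nail_jar below 0.1 N and linear speed of nail_jar below 0.03 m/s), for 0.2 s.
5. the lamp stands released on the six-sided tile (horizontal distance between spirit_lamp and hex_tile below 0.015 m and z of spirit_lamp in the frame of hex_tile between 0.004 and 0.012 m and angle between spirit_lamp's own z axis and vertical below 0.15 rad and contact force between the fingers and spirit_lamp below 0.1 N and linear speed of spirit_lamp below 0.03 m/s), for 0.2 s.
At the end, for the whole second after the job is handed in: Polish tin on the round mat, brush on the oblong board, nail jar on the square plate, lamp on the six-sided tile: each with its centre within 15 mm of the stand's centre, resting on it upright (within 0.15 rad), released and at rest; the brush along the board within 0.3 rad, either way round (all of step 2 and all of step 3 and all of step 4 and all of step 5); the robot touches nothing.
It fails at once if the dressing bottle is knocked over or shifted by more than 20 mm (distance of dressing_bottle from where it was at the start of the episode above 0.02 m or angle between dressing_bottle's own z axis and vertical above 0.4 rad).
It fails at once if the lamp or the nail jar is tipped by more than about 35 degrees (angle between any of spirit_lamp, nail_jar's own z axis and vertical above 0.6 rad).
It fails at once if one of the four things is dropped or thrown (moves faster than 0.7 m/s while the fingers do not hold it) ((linear speed of polish_tin above 0.7 m/s and contact force between the fingers and polish_tin below 0.05 N) or (linear speed of shoe_brush above 0.7 m/s and contact force between the fingers and shoe_brush below 0.05 N) or (linear speed of nail_jar above 0.7 m/s and contact force between the fingers and nail_jar below 0.05 N) or (linear speed of spirit_lamp above 0.7 m/s and contact force between the fingers and spirit_lamp below 0.05 N)).
It also fails if it takes over 138 s, if anything falls off the work surface, if the arm or the gripper's body presses on something with over 40 N, if the wrist force passes 120 N, or if a joint passes its speed limit or range.

### The arm

A 7-joint arm with a two-finger parallel gripper is mounted at the origin on the work surface. World frame = base frame: x ahead of the robot, y to its left, z up, the work surface at z = 0. Lengths are in m, angles in rad, forces in N, time in s.
With the tool pointing down it reaches from about 0.4 to 0.875 m from the base axis. Payload 4.4 kg.
Tool frame: the origin (TCP) lies midway between the tips of the shut fingers; the grasp point (between the pads) lies manip.grasp_offset behind it (manip.grasp_offset is the distance from the TCP to the grasp point, in m); x points along the fingers, y is the direction in which the jaws open and shut, and the axes are right-handed (so a half turn about x gives the same grasp; the last joint's range is limited). The gripper opens to 85 mm and grips with 20 to 120 N. Pads are 22 mm wide; open, the fingers measure 114 mm over their backs; the gripper's body (76 mm by 85 mm) begins 54 mm behind the grasp point. The pads swing forward as they close: fully open they stand 13 mm farther back than shut.
Start: joints at [-1.263, 0.628, 0.038, 1.517, -0.027, 0.996, -0.02], TCP at [0.237, 0.605, 0.231] pointing down, gripper open.
Joint ranges: [-3.06, 3.06], [-0.37, 2.12], [-1.25, 1.32], [0.18, 2.47], [-1.1, 4.24], [0.23, 1.98], [-2.94, 2.94]. Speed limits (rad/s): [2.57, 2.57, 3.14, 3.14, 3.14, 3.14, 3.14].

### API

Orientations are given as a rotation vector (axis times angle).
In Python, from rig import manip gives the robot as it stands.
- The arm moves only by the tool arm_command, never from a script. Its arguments are lists of equal length, an entry for each row: "grip": the gripper command: -1 is fully open, 1 is shut, values between are in proportion; "dp": the shift along the world's x, y, z in cm, a list of three; "roll": the turn about the world's z in degrees. A call has 1 to 12 rows; each row shifts and turns the commanded pose from where the row before left it; what a row does not reach is not made up. A row lasts 1/10 s, in which the tool goes at most 50 mm and 8.59 degrees, less where a joint would pass 70% of its speed; a pose out of reach is approached as far as the arm can. A call is refused whole if a number of a shift passes 5 or a number of a turn 8.59, either way. A call with a gripper value outside its range is refused whole. The fingers move at their own pace and stop on an object; the grip force is fixed at half the most. Time passes only in rows, so rows that do not move let the fingers close. It gives the time, the measured TCP pose, the force and the opening at its end, in the units of the state.
- manip.observe(): the state, without advancing time (a new reading comes with each control period).
- manip.get_image(name): name is "scene" or "top"; returns a dict with "frame" (384x512x3 uint8, red, green, blue), "fx", "fy", "cx", "cy" (pixels), "extrinsics" (4x4, takes a point from world to camera coordinates). Camera axes: x right, y down, z forward; pixel columns grow to the right and rows downward; lengths in m; the calibration is good to about 2 mm. A picture is of the moment at which its call begins. There is no depth.
- manip.hand_in(): hands the job in, once; it reports no verdict.
The state is a dict: "t": time; "joint_positions": joint angles; "joint_vel": joint speeds; "effort": joint torques, N m; "tcp_pos": TCP position; "orientation": TCP orientation; "contact_force": force on the tool from outside, world axes, zero at the start; "torque": the same for the moment, N m; "opening": finger opening in m.
Only numpy, scipy, OpenCV 4.12 (cv2) and the standard library are available. Lean on these libraries where they do the work, as an engineer would, in place of code of your own. Each camera call takes 0.05 s, during which the arm holds its last target.

## Working session

There is one attempt and no reset: what is moved stays moved. The work goes in short steps, Python scripts to look and compute and a tool call to move; the robot and the scene stay as the last step left them, time stands still between calls to the robot, and variables do not carry over. Pictures are saved under pics/ and viewed, and the job is handed in when it is done.

Besides the shell and the picture viewer there is one more tool, called after "Emit:" as name(argument=value, ...) on one line, values as JSON. arm_command: Moves the arm, as the interface text tells. Its arguments: {"type":"object","properties":{"grip":{"type":"array","items":{"type":"number"}},"dp":{"type":"array","items":{"type":"array","items":{"type":"number"}}},"roll":{"type":"array","items":{"type":"number"}}},"required":["grip","dp","roll"]}

```bash
ls; mkdir -p pics; python3 - <<'E'
from rig import manip
import cv2,json,numpy as np
s=manip.observe(); print(s); print(manip.grasp_offset)
for n in("scene","top"):
    d=manip.get_image(n); cv2.imwrite(f"pics/{n}0.png",cv2.cvtColor(d["frame"],cv2.COLOR_RGB2BGR)); print(n,d["fx"],d["fy"],d["cx"],d["cy"],np.round(d["extrinsics"],4).tolist())
E
```

```text
pics
{'t': 0.0, 'joint_positions': array([-1.26280735,  0.62928794,  0.03841573,  1.51839195, -0.02702825,
        0.99631884, -0.01998049]), 'joint_vel': array([ 2.28950461e-03,  7.92870991e-04,  4.17009874e-04, -3.78887295e-04,
       -3.87431033e-05,  1.97969730e-04, -9.29571661e-04]), 'effort': array([-6.23463911e-04, -5.63386953e+01,  1.22595448e+00, -1.93440109e+01,
        1.10119113e-02,  1.07644260e-02,  8.17976002e-06]), 'tcp_pos': array([0.2370621 , 0.60454082, 0.23041867]), 'orientation': array([ 0.29179639,  1.55119933, -0.29472197]), 'contact_force': array([-0.01446331,  0.27333716, -0.73704944]), 'torque': array([ 0.03545774,  0.03726513, -0.01737599]), 'opening': 0.08553528980831533}
0.0187
scene 348.22213357825325 348.22213357825325 253.72829905747054 191.77940250346848 [[0.4842, 0.8749, 0.0029, -0.225], [0.7537, -0.4154, -0.5094, -0.3392], [-0.4445, 0.2489, -0.8605, 1.1645], [0.0, 0.0, 0.0, 1.0]]
top 460.16706235050617 460.16706235050617 263.6920710392701 189.03850774447528 [[0.0106, -0.9999, 0.0116, -0.0046], [-0.9867, -0.0123, -0.1621, 0.4823], [0.1622, -0.0097, -0.9867, 1.1393], [0.0, 0.0, 0.0, 1.0]]
```

View pics/scene0.png

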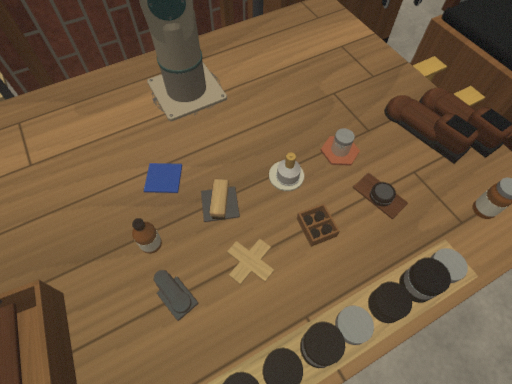

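View pics/top0.png

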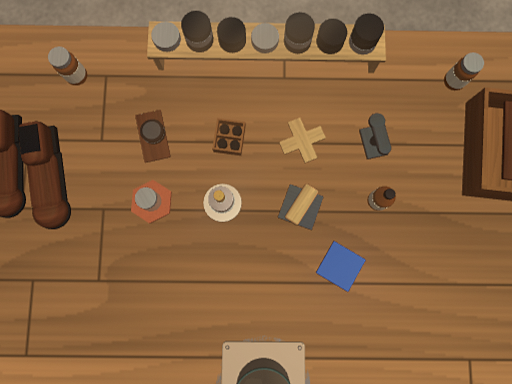

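```bash
python3 - <<'E'
import cv2
t=cv2.imread("pics/top0.png"); s=cv2.imread("pics/scene0.png")
cv2.imwrite("pics/t_a.png",cv2.resize(t[90:300,120:400],None,fx=2.8,fy=2.8,interpolation=cv2.INTER_CUBIC))
cv2.imwrite("pics/s_a.png",cv2.resize(s[110:330,120:420],None,fx=2.6,fy=2.6,interpolation=cv2.INTER_CUBIC))
E
```

```text
(no output)
```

View pics/t_a.png

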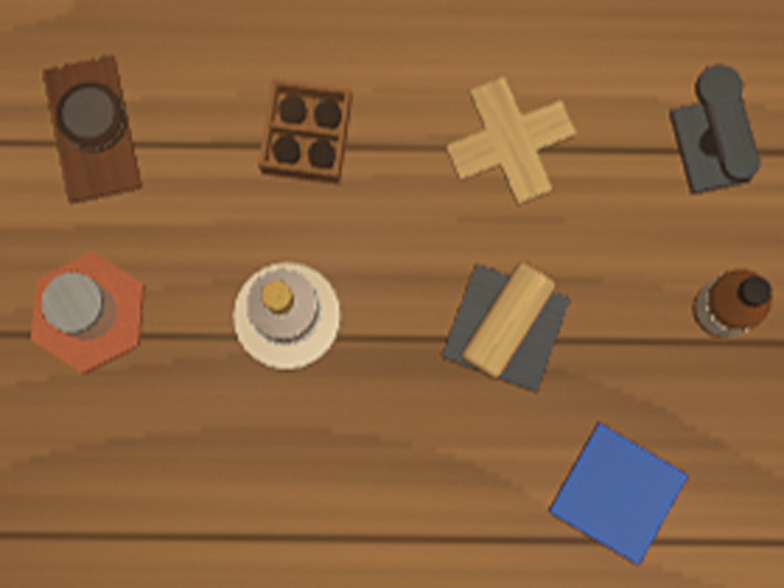

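View pics/s_a.png

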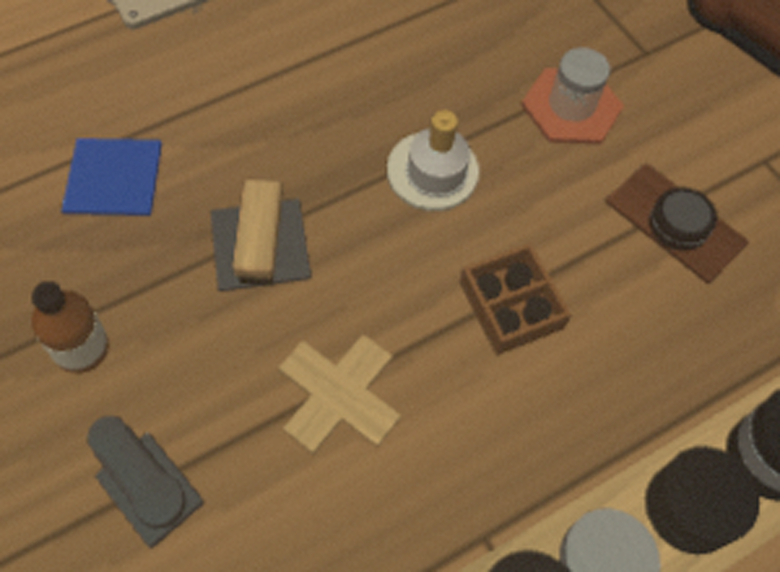

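```bash
cat > h.py <<'E'
from rig import manip
import cv2,numpy as np
def load(n):
    d=manip.get_image(n); return d
def cast(d,uv,z):
    E=d["extrinsics"];R=E[:3,:3];t=E[:3,3];c=-R.T@t
    uv=np.atleast_2d(uv).astype(float)
    r=np.c_[(uv[:,0]-d["cx"])/d["fx"],(uv[:,1]-d["cy"])/d["fy"],np.ones(len(uv))]@R
    return (c+r*((z-c[2])/r[:,2])[:,None])[:,:2]
def proj(d,p):
    q=d["extrinsics"][:3,:3]@np.asarray(p)+d["extrinsics"][:3,3]
    return d["fx"]*q[0]/q[2]+d["cx"],d["fy"]*q[1]/q[2]+d["cy"]
def mask(d,roi,f):
    x0,y0,x1,y1=roi
    im=d["frame"][y0:y1,x0:x1]; h=cv2.cvtColor(im,cv2.COLOR_RGB2HSV).astype(int)
    m=f(h[...,0],h[...,1],h[...,2]).astype(np.uint8)
    n,l,st,_=cv2.connectedComponentsWithStats(m,connectivity=4)
    k=1+np.argmax(st[1:,4]); m=(l==k).astype(np.uint8)
    c=max(cv2.findContours(m,cv2.RETR_EXTERNAL,cv2.CHAIN_APPROX_NONE)[0],key=cv2.contourArea)[:,0]+[x0,y0]
    M=m
    return M,c
E
python3 - <<'E'
from h import *
d=load("top"); h=cv2.cvtColor(d["frame"],cv2.COLOR_RGB2HSV)
def P(u,v): return h[int(90+v/2.8),int(120+u/2.8)].tolist()
for n,u,v in [("mat",245,330),("mat",330,330),("lampbody",260,315),("cap",278,296),("board",100,180),("board",60,80),("tin",90,110),("tinside",95,147),("hex",90,265),("hex",120,340),("hexshadow",100,330),("jarlid",72,300),("triv",500,95),("triv",545,120),("plate",470,290),("plate",530,370),("brush",520,300),("brush",480,360),("wood",400,230),("wood",380,120),("wood",200,230),("groove",400,148)]: print(n,P(u,v))
E
```

```text
mat [18, 71, 211]
mat [18, 68, 220]
lampbody [14, 62, 160]
cap [19, 152, 184]
board [12, 160, 102]
board [11, 163, 103]
tin [14, 71, 90]
tinside [12, 114, 67]
hex [9, 165, 173]
hex [9, 166, 177]
hexshadow [11, 110, 135]
jarlid [19, 42, 144]
triv [17, 132, 178]
triv [18, 131, 187]
plate [34, 21, 84]
plate [15, 18, 85]
brush [18, 127, 200]
brush [19, 128, 199]
wood [14, 146, 143]
wood [15, 152, 151]
wood [15, 148, 134]
groove [15, 148, 107]
```

```bash
cat > meas.py <<'E'
from h import *
d=load("top"); vis=d["frame"].copy()
S={ # roi, fn, z, kind
"mat":((195,175,250,230),lambda h,s,v:(s<95),.008,"circ"),
"board":((125,100,180,170),lambda h,s,v:((v<118)&(h<=13))|(s<100),.008,"rect"),
"hex":((125,175,178,230),lambda h,s,v:(h<=11)&(v>110)|(s<115),.008,"hex"),
"trivet":((275,112,332,168),lambda h,s,v:(v>160)&(s<140),.008,"rect"),
"plate":((272,178,330,235),lambda h,s,v:(s<60),.008,"rect"),
"blue":((310,235,370,295),lambda h,s,v:(h>90),.008,"rect"),
"cap":((205,180,235,212),lambda h,s,v:(s>105)&(v>120),.101,"circ"),
"tin":((130,110,175,160),lambda h,s,v:(s<90)&(v>75),.036,"circ"),
"jar":((128,183,162,212),lambda h,s,v:(s<70),.073,"circ"),
"brush":((278,178,325,230),lambda h,s,v:(v>160)&(s<140),.050,"rect"),
}
for n,(roi,f,z,k) in S.items():
    try: m,c=mask(d,roi,f)
    except Exception as e: print(n,"fail",e);continue
    cv2.drawContours(vis,[c.reshape(-1,1,2)],-1,(255,0,255) if z<.01 else (0,255,0),1)
    w=(cast(d,c,z)*1000).astype(np.float32); hull=cv2.convexHull(w)
    M=cv2.moments(hull); cen=(M["m10"]/M["m00"],M["m01"]/M["m00"])
    r=cv2.minAreaRect(w); cc=cv2.minEnclosingCircle(w)
    print(n,"cen",np.round(cen,1),"rect",np.round(r[0],1),np.round(r[1],1),round(r[2],1),"circ",np.round(cc[0],1),round(2*cc[1],1))
    if n in("hex","plate","trivet"): print("   ",np.round(cv2.approxPolyDP(hull,8,True)[:,0]).tolist())
cv2.imwrite("pics/vis.png",cv2.cvtColor(cv2.resize(vis[90:300,120:400],None,fx=2.8,fy=2.8,interpolation=cv2.INTER_NEAREST),cv2.COLOR_RGB2BGR))
E
python3 meas.py
```

```text
mat cen [450.9 109.3] rect [450.8 109.3] [97.6 99.3] 0.7 circ [451.3 109.2] 100.5
board cen [628.7 299.9] rect [628.7 300. ] [135.5  70.7] 13.9 circ [628.1 299.6] 148.1
hex cen [452.3 294.9] rect [452.6 295. ] [101.5 111. ] 88.4 circ [452.3 294.8] 115.1
    [[508.0, 297.0], [483.0, 343.0], [423.0, 342.0], [397.0, 292.0], [421.0, 246.0], [477.0, 244.0]]
trivet cen [ 623.5 -101. ] rect [ 623.6 -100.9] [107.4 107.9] 66.9 circ [ 623.4 -101. ] 124.1
    [[683.0, -87.0], [672.0, -63.0], [610.0, -42.0], [586.0, -52.0], [562.0, -108.0], [576.0, -138.0], [631.0, -162.0], [662.0, -149.0]]
plate cen [ 425.3 -124.3] rect [ 432.5 -123.3] [34.5 92.6] 69.2 circ [ 432.1 -124.2] 96.4
    [[471.0, -153.0], [473.0, -140.0], [394.0, -95.0], [384.0, -123.0]]
blue cen [ 290.7 -198.4] rect [ 290.7 -198.6] [95.4 95.7] 59.8 circ [ 290.5 -198.3] 131.3
cap cen [480.4 112.4] rect [477.8 108.7] [32.  70.4] 1.8 circ [477.8 109. ] 76.8
tin cen [636.5 297.1] rect [636.5 296.8] [45.9 46.4] 47.8 circ [636.6 297. ] 47.8
jar cen [451.1 293.2] rect [450.9 293.3] [52.  49.9] 46.6 circ [451.7 293.4] 53.7
brush cen [444.5 -95.8] rect [444.3 -95.9] [ 35.9 101. ] 58.1 circ [444.8 -96.2] 103.6
```

View pics/vis.png

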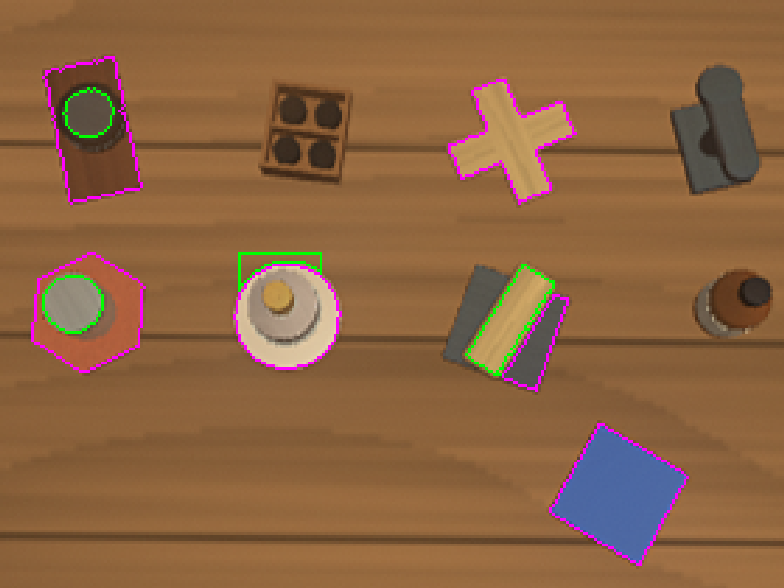

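```bash
python3 - <<'E'
from h import *
d=load("top")
x0,y0=272,178
h=cv2.cvtColor(d["frame"][178:235,272:330],cv2.COLOR_RGB2HSV).astype(int)
m=(h[...,1]<60).astype(np.uint8); v,u=np.nonzero(m)
w=(cast(d,np.c_[u+x0,v+y0],.008)*1000).astype(np.float32)
hull=cv2.convexHull(w);print("plate",cv2.minAreaRect(w),np.round(cv2.approxPolyDP(hull,6,True)[:,0]).tolist())
mk,c=mask(d,(208,186,230,206),lambda h,s,v:(s>105)&(v>120)); w=(cast(d,c,.101)*1000).astype(np.float32)
print("cap",cv2.minAreaRect(w),cv2.minEnclosingCircle(w))
mk,c=mask(d,(130,110,172,152),lambda h,s,v:(v<95)); 
w=(cast(d,c,.036)*1000).astype(np.float32);print("tin",cv2.minAreaRect(w),cv2.minEnclosingCircle(w))
# scene cross-check
e=load("scene")
for n,roi,f,z in [("cap",(280,150,302,172),lambda h,s,v:(s>105)&(h<30)&(v>110),.101),("jar",(330,125,360,160),lambda h,s,v:s<70,.073),("brush",(205,175,232,220),lambda h,s,v:(v>150)&(s<150),.05),("trivet",(225,235,275,285),lambda h,s,v:(v>150)&(s<150),.008),("tin",(365,175,400,215),lambda h,s,v:(s<110)&(v>60),.036)]:
    mk,c=mask(e,roi,f); w=(cast(e,c,z)*1000).astype(np.float32)
    print("scene",n,np.round(np.r_[cv2.minAreaRect(w)[0],cv2.minAreaRect(w)[1]],1),cv2.minAreaRect(w)[2])
from scipy.spatial.transform import Rotation as R
print(R.from_rotvec(manip.observe()["orientation"]).as_matrix().round(3))
E
```

```text
plate ((442.3169860839844, -95.62085723876953), (92.58618927001953, 92.70538330078125), 70.05023956298828) [[499.0, -69.0], [414.0, -37.0], [384.0, -123.0], [471.0, -153.0]]
cap ((456.2508850097656, 111.87281799316406), (24.301753997802734, 23.89544105529785), 45.83195495605469) ((456.0570983886719, 110.57691192626953), 13.403867721557617)
tin ((632.8325805664062, 293.7669372558594), (70.76390075683594, 62.97283172607422), 48.156494140625) ((632.4281005859375, 294.5865478515625), 36.24534225463867)
scene cap [464.2 109.3  56.3  54. ] 61.16868209838867
scene jar [458.4 287.6  53.4  72.9] 19.298254013061523
scene brush [444.8 -94.3  34.5 101.8] 58.11070251464844
scene trivet [623.2 -99.1 108.4 106. ] 66.44979858398438
scene tin [635.8 300.8  47.2  52.5] 49.51297378540039
[[-0.     0.365  0.931]
 [-0.001  0.931 -0.365]
 [-1.    -0.001 -0.   ]]
```

Emit:
arm_command(grip=[-1,-1,-1,-1,-1,-1,-1,-1,-1,-1,-1,-1], dp=[[1.83,-4.1,0],[1.83,-4.1,0],[1.83,-4.1,0],[1.83,-4.1,0],[1.83,-4.1,0],[1.83,-4.1,0],[1.83,-4.1,0],[1.83,-4.1,0],[1.83,-4.1,0],[1.83,-4.1,0],[1.83,-4.1,0],[1.8,-4.2,0]], roll=[0,0,0,0,0,0,0,0,0,0,0,0])

```text
t: 1.5
tcp_pos: [0.4573, 0.1106, 0.2316]
orientation: [0.293, 1.55, -0.293]
contact_force: [1.3, -0.3, 0.2]
opening: 0.0854
```

Emit:
arm_command(grip=[-1,-1], dp=[[0,0,0],[0,0,0]], roll=[0,0])

```text
t: 1.7
tcp_pos: [0.457, 0.111, 0.2314]
orientation: [0.296, 1.55, -0.296]
contact_force: [0.3, 0.7, -0.3]
opening: 0.0854
```

Emit:
arm_command(grip=[-1,-1,-1,-1,-1,-1,-1,-1,-1], dp=[[0,0,-2],[0,0,-2],[0,0,-2],[0,0,-2],[0,0,-2],[0,0,-2],[0,0,-2],[0,0,-1.5],[0,0,-1]], roll=[0,0,0,0,0,0,0,0,0])

```text
t: 2.6
tcp_pos: [0.4557, 0.114, 0.0653]
orientation: [0.291, 1.553, -0.291]
contact_force: [-0.1, 0.6, 0.7]
opening: 0.0853
```

```bash
cat > look.py <<'E'
import sys
from h import *
ims=[]
for n in("scene","top"):
    d=load(n); f=d["frame"]
    f=f[110:330,120:420] if n=="scene" else f[90:300,110:400]
    ims.append(cv2.resize(f,(400,300),interpolation=cv2.INTER_CUBIC))
cv2.imwrite("pics/"+sys.argv[1],cv2.cvtColor(cv2.resize(np.hstack(ims),(800,300)),cv2.COLOR_RGB2BGR))
E
python3 look.py l1.png
```

```text
(no output)
```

View pics/l1.png

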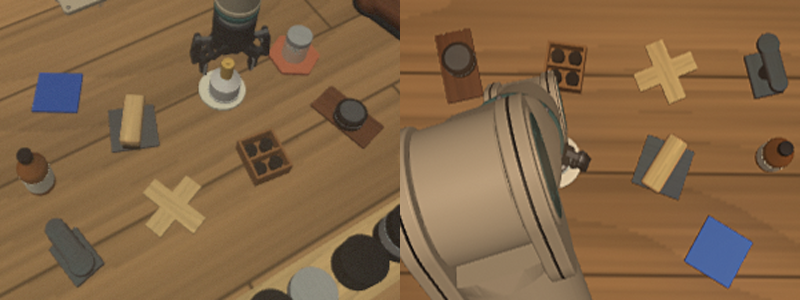

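```bash
python3 - <<'E'
from h import *
d=load("scene"); s=manip.observe(); print(s["tcp_pos"])
for p in (s["tcp_pos"],s["tcp_pos"]+[0,0,.0187],[.456,.111,.101],[.451,.109,.008],s["tcp_pos"]+[.0155,.04,.03],s["tcp_pos"]-[.0155,.04,-.03]): print(np.round(proj(d,p),1))
E=d["extrinsics"];print(-E[:3,:3].T@E[:3,3])
f=d["frame"][100:220,240:370]; cv2.imwrite("pics/z1.png",cv2.cvtColor(cv2.resize(f,None,fx=5,fy=5,interpolation=cv2.INTER_CUBIC),cv2.COLOR_RGB2BGR))
E
```

```text
[0.45614925 0.11308507 0.06607951]
[289.2 163.4]
[289.8 159.3]
[289.7 155.9]
[285.1 174.6]
[306.4 155. ]
[274.  158.5]
[ 0.88213814 -0.23386152  0.83003699]
```

View pics/z1.png

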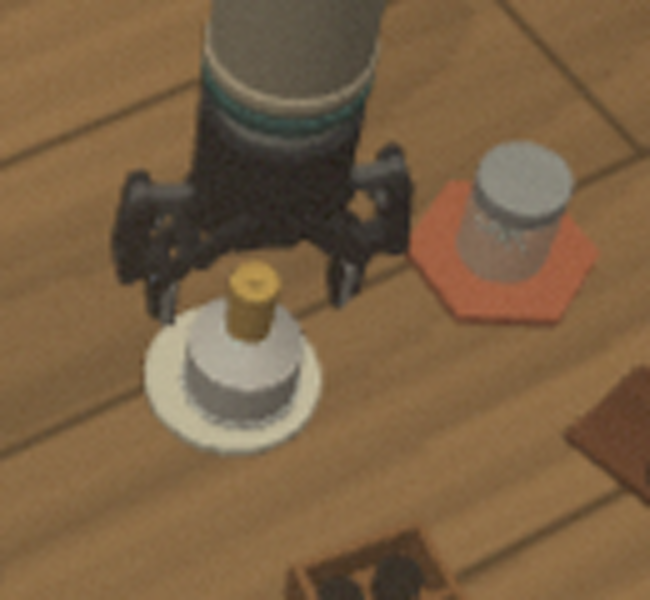

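Emit:
arm_command(grip=[1,1,1,1,1,1,1,1,1,1], dp=[[0,0,0],[0,0,0],[0,0,0],[0,0,0],[0,0,0],[0,0,0],[0,0,0],[0,0,0],[0,0,0],[0,0,0]], roll=[0,0,0,0,0,0,0,0,0,0])

```text
t: 3.75
tcp_pos: [0.457, 0.1123, 0.0667]
orientation: [0.294, 1.55, -0.293]
contact_force: [-1.0, -0.1, 6.0]
opening: 0.0244
```

Emit:
arm_command(grip=[1,1,1,1,1,1,1,1,1,1,1], dp=[[0,0,0.5],[0,0,1.5],[0,0,2],[0,0,2],[1.67,-2.13,0],[1.67,-2.13,0],[1.67,-2.13,0],[1.67,-2.13,0],[1.67,-2.13,0],[0,0,0],[0,0,0]], roll=[0,0,0,0,0,0,0,0,0,0,0])

```text
t: 4.85
tcp_pos: [0.5394, 0.005, 0.1259]
orientation: [0.294, 1.552, -0.295]
contact_force: [-1.0, -0.1, -1.4]
opening: 0.0247
```

```bash
python3 look.py l2.png
```

```text
(no output)
```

View pics/l2.png

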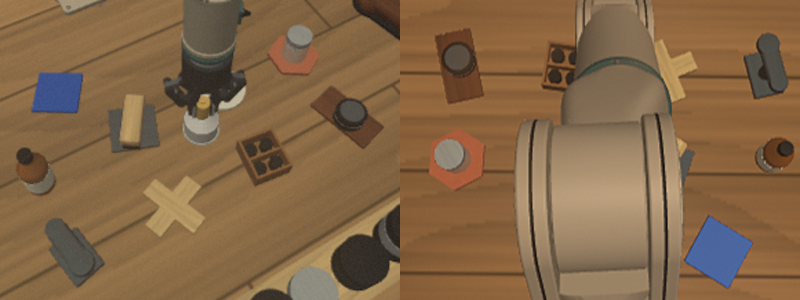

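Emit:
arm_command(grip=[1,1,1,1,1,1,1,1,1,1,1,1], dp=[[1.68,-2.11,0],[1.68,-2.11,0],[1.68,-2.11,0],[1.68,-2.11,0],[1.68,-2.11,0],[0,0,0],[0,0,-1.5],[0,0,-1.5],[0,0,-1.5],[0,0,-0.7],[0,0,0],[0,0,0]], roll=[0,0,0,0,0,0,0,0,0,0,0,0])

```text
t: 6.15
tcp_pos: [0.6242, -0.0996, 0.0741]
orientation: [0.293, 1.551, -0.293]
contact_force: [0.6, 0.4, -2.3]
opening: 0.0245
```

```bash
python3 - <<'E'
from h import *
d=load("scene"); s=manip.observe(); print(s["tcp_pos"],s["contact_force"])
f=d["frame"][150:300,190:330]; cv2.imwrite("pics/z2.png",cv2.cvtColor(cv2.resize(f,None,fx=4,fy=4,interpolation=cv2.INTER_CUBIC),cv2.COLOR_RGB2BGR))
E
```

```text
[ 0.62453231 -0.09980708  0.07464231] [ 0.58001695 -0.06658468 -2.32955174]
```

View pics/z2.png

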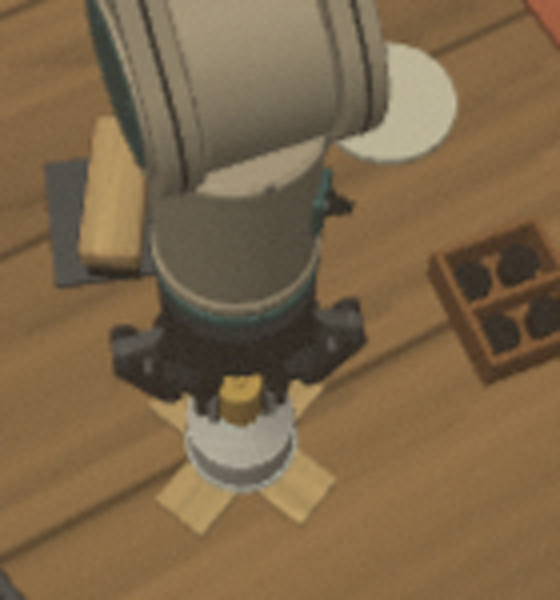

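Emit:
arm_command(grip=[1,1,1,1], dp=[[0,0,-0.4],[0,0,-0.3],[0,0,0],[0,0,0]], roll=[0,0,0,0])

```text
t: 6.6
tcp_pos: [0.6241, -0.0999, 0.0673]
orientation: [0.293, 1.551, -0.293]
contact_force: [0.0, -0.5, -2.4]
opening: 0.0248
```

Emit:
arm_command(grip=[1,1,1], dp=[[0,0,-0.1],[0,0,0],[0,0,0]], roll=[0,0,0])

```text
t: 6.9
tcp_pos: [0.6245, -0.0999, 0.0669]
orientation: [0.293, 1.55, -0.293]
contact_force: [-1.7, 1.0, 1.8]
opening: 0.0249
```

Touching. Release slowly, then rise.

Emit:
arm_command(grip=[0.2,0.0,-0.3,-0.7,-1,-1,-1,-1,-1,-1,-1,-1], dp=[[0,0,0],[0,0,0],[0,0,0],[0,0,0],[0,0,0],[0,0,0],[0,0,0],[0,0,1],[0,0,2],[0,0,2],[0,0,2],[0,0,1]], roll=[0,0,0,0,0,0,0,0,0,0,0,0])

```text
t: 8.1
tcp_pos: [0.6253, -0.1, 0.1489]
orientation: [0.293, 1.547, -0.293]
contact_force: [-0.6, 0.1, -0.1]
opening: 0.0855
```

Emit:
arm_command(grip=[-1,-1,-1,-1,-1,-1,-1,-1,-1,-1,-1,-1], dp=[[0,1.8,0.5],[0.1,3.8,0.5],[0.1,3.8,0],[0.1,3.8,0],[0.1,3.8,0],[0.1,3.8,0],[0.1,3.8,0],[0.1,3.8,0],[0.1,3.8,0],[0.1,3.8,0],[0.1,3.8,0],[0.1,0,0]], roll=[0,0,0,0,0,0,0,0,0,0,0,0])

```text
t: 9.3
tcp_pos: [0.6311, 0.3091, 0.1551]
orientation: [0.29, 1.556, -0.281]
contact_force: [0.2, 0.5, -0.2]
opening: 0.0858
```

Emit:
arm_command(grip=[-1,-1], dp=[[0,0,0],[0,0,0]], roll=[0,0])

```text
t: 9.5
tcp_pos: [0.6345, 0.2972, 0.1556]
orientation: [0.292, 1.552, -0.295]
contact_force: [-1.3, -0.8, -0.6]
opening: 0.0853
```

```bash
python3 - <<'E'
from h import *
d=load("scene"); print(manip.observe()["tcp_pos"])
mk,c=mask(d,(235,210,275,260),lambda h,s,v:(s>105)&(h<30)&(v>110))
f=d["frame"][130:330,190:440]; cv2.imwrite("pics/z3.png",cv2.cvtColor(cv2.resize(f,None,fx=3,fy=3,interpolation=cv2.INTER_CUBIC),cv2.COLOR_RGB2BGR))
print("exp lamp cap top",proj(d,[.6235,-.1005,.101]),"tin top",proj(d,[.6365,.2975,.036]),"tintop edges",proj(d,[.6365+.031,.2975,.036]),proj(d,[.6365-.031,.2975,.036]),proj(d,[.6365,.2975+.031,.036]),proj(d,[.6365,.2975-.031,.036]))
E
```

```text
[0.63490015 0.29664783 0.15591168]
exp lamp cap top (np.float64(248.92468978789046), np.float64(246.1250542351556)) tin top (np.float64(383.13218143486426), np.float64(191.25951082782726)) tintop edges (np.float64(390.8274554760336), np.float64(200.18281953413359)) (np.float64(375.66285589977593), np.float64(182.5982081606435)) (np.float64(392.19097364931986), np.float64(186.45497763662007)) (np.float64(373.9209655203862), np.float64(196.14488533965957))
```

View pics/z3.png

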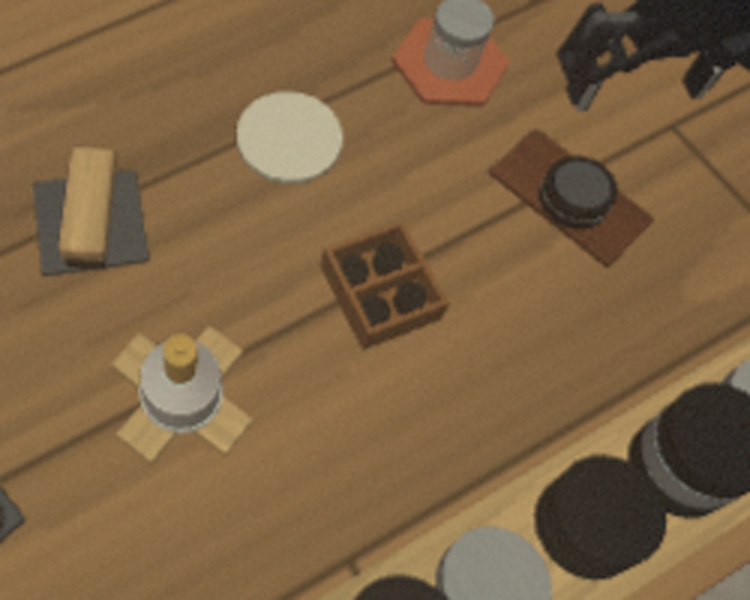

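Emit:
arm_command(grip=[-1,-1,-1,-1,-1,-1,-1,-1,-1,-1,-1], dp=[[0.2,0.1,-1],[0,0,-2],[0,0,-2],[0,0,-2],[0,0,-2],[0,0,-2],[0,0,-1.5],[0,0,-1.5],[0,0,-0.7],[0,0,0],[0,0,0]], roll=[0,0,0,0,0,0,0,0,0,0,0])

```text
t: 10.65
tcp_pos: [0.6376, 0.2993, 0.0098]
orientation: [0.294, 1.55, -0.293]
contact_force: [-0.2, -0.2, 0.5]
opening: 0.0851
```

```bash
python3 - <<'E'
from h import *
d=load("scene"); print(manip.observe()["tcp_pos"])
f=d["frame"][120:240,320:450]; cv2.imwrite("pics/z4.png",cv2.cvtColor(cv2.resize(f,None,fx=5,fy=5,interpolation=cv2.INTER_CUBIC),cv2.COLOR_RGB2BGR))
E
```

```text
[0.63788529 0.29943359 0.01023098]
```

View pics/z4.png

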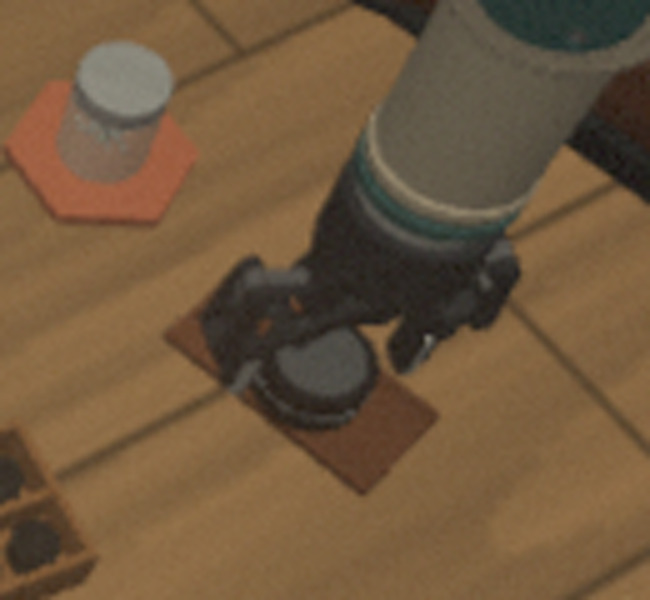

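Emit:
arm_command(grip=[-1,-1,1,1,1,1,1,1,1,1], dp=[[0,0,-0.5],[0,0,0],[0,0,0],[0,0,0],[0,0,0],[0,0,0],[0,0,0],[0,0,0],[0,0,0],[0,0,0]], roll=[0,0,0,0,0,0,0,0,0,0])

```text
t: 11.7
tcp_pos: [0.6377, 0.2994, 0.0052]
orientation: [0.294, 1.55, -0.293]
contact_force: [-0.3, -0.3, 4.8]
opening: 0.0602
```

Emit:
arm_command(grip=[1,1,1,1,1,1,1,1,1,1,1,1], dp=[[0,0,0.5],[0,0,1.5],[0,0,2],[0,0,2],[-1.67,-1.7,1],[-2,-2,0],[-2,-2,0],[-2,-2,0],[-2,-2,0],[-2,-2,0],[-2,-2,0],[-2,-2,0]], roll=[0,0,0,0,0,0,0,0,0,0,0,0])

```text
t: 12.9
tcp_pos: [0.48, 0.1415, 0.0752]
orientation: [0.294, 1.55, -0.293]
contact_force: [0.9, 0.0, -1.3]
opening: 0.0604
```

Emit:
arm_command(grip=[1,1,1,1,1], dp=[[-2,-2.3,0],[-1,-1,0],[0,0,0],[0,0,0],[0,0,0]], roll=[0,0,0,0,0])

```text
t: 13.4
tcp_pos: [0.452, 0.1104, 0.0747]
orientation: [0.294, 1.549, -0.291]
contact_force: [-0.2, 0.1, -1.5]
opening: 0.0604
```

```bash
python3 - <<'E'
from h import *
d=load("scene"); print(manip.observe()["tcp_pos"])
f=d["frame"][100:220,240:370]; cv2.imwrite("pics/z5.png",cv2.cvtColor(cv2.resize(f,None,fx=5,fy=5,interpolation=cv2.INTER_CUBIC),cv2.COLOR_RGB2BGR))
E
```

```text
[0.45176838 0.11034304 0.07453506]
```

View pics/z5.png

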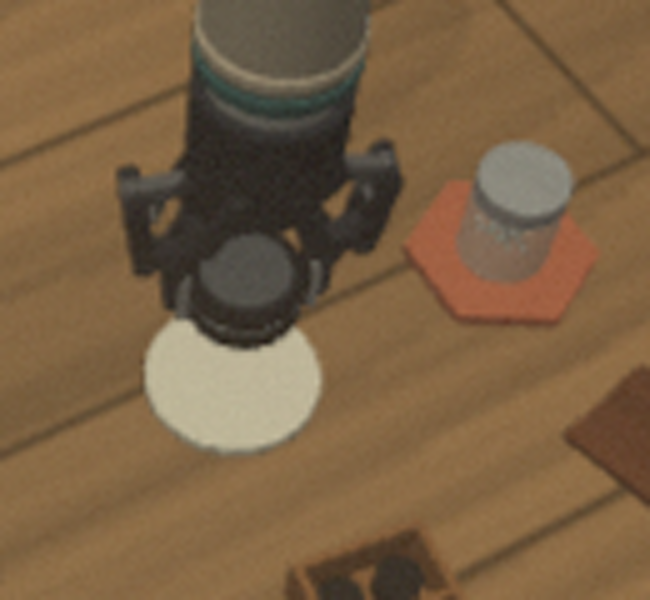

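Emit:
arm_command(grip=[1,1,1,1,1,1,1,1], dp=[[0,-0.1,-1.5],[0,0,-1.5],[0,0,-1.5],[0,0,-1.2],[0,0,-0.7],[0,0,-0.4],[0,0,0],[0,0,0]], roll=[0,0,0,0,0,0,0,0])

```text
t: 14.25
tcp_pos: [0.4487, 0.1073, 0.0119]
orientation: [0.289, 1.557, -0.297]
contact_force: [0.8, -0.0, -0.9]
opening: 0.0602
```

Emit:
arm_command(grip=[1,1,1], dp=[[0,0,-0.1],[0,0,0],[0,0,0]], roll=[0,0,0])

```text
t: 14.55
tcp_pos: [0.4483, 0.107, 0.0111]
orientation: [0.289, 1.556, -0.297]
contact_force: [-0.1, -0.6, -1.1]
opening: 0.0603
```

```bash
python3 - <<'E'
from h import *
s=manip.observe(); print(s["joint_positions"].round(3),s["tcp_pos"],s["contact_force"])
from scipy.spatial.transform import Rotation as R
print(R.from_rotvec(s["orientation"]).as_matrix().round(3))
E
```

```text
[-0.181  0.776 -0.17   2.176  0.538  0.236  0.368] [0.44830485 0.10703895 0.01111031] [-0.13231828 -0.55680489 -1.05375595]
[[-0.006  0.364  0.931]
 [-0.004  0.931 -0.365]
 [-1.    -0.006 -0.005]]
```

Emit:
arm_command(grip=[1,1,1,1], dp=[[0.5,0.2,0.5],[0.4,0.2,0],[0,0,0],[0,0,0]], roll=[0,0,0,0])

```text
t: 14.95
tcp_pos: [0.4574, 0.1109, 0.016]
orientation: [0.29, 1.557, -0.297]
contact_force: [-0.4, 0.4, -1.0]
opening: 0.06
```

```bash
python3 - <<'E'
from h import *
s=manip.observe(); print(s["joint_positions"].round(3),s["tcp_pos"],s["contact_force"])
E
```

```text
[-0.167  0.772 -0.194  2.149  0.528  0.273  0.377] [0.45737539 0.1109292  0.01601347] [-0.36211971  0.41156404 -1.02029027]
```

Emit:
arm_command(grip=[1,1,1,1,1,1], dp=[[0,0,-0.3],[0,0,-0.3],[0,0,-0.3],[0,0,0],[0,0,0],[0,0,0]], roll=[0,0,0,0,0,0])

```text
t: 15.55
tcp_pos: [0.4572, 0.1109, 0.0069]
orientation: [0.289, 1.557, -0.297]
contact_force: [0.1, -0.0, -1.1]
opening: 0.0602
```

```bash
python3 - <<'E'
from h import *
s=manip.observe(); print(s["joint_positions"].round(3),s["tcp_pos"],s["contact_force"])
E
```

```text
[-0.171  0.791 -0.188  2.15   0.562  0.255  0.344] [0.4571533  0.11092896 0.00694992] [ 0.0537877  -0.02144398 -1.0766832 ]
```

Emit:
arm_command(grip=[1,1,1,1], dp=[[-0.3,0,0],[0,0,-0.2],[0,0,0],[0,0,0]], roll=[0,0,0,0])

```text
t: 15.95
tcp_pos: [0.4537, 0.1109, 0.0052]
orientation: [0.289, 1.557, -0.297]
contact_force: [-1.9, 0.2, 3.8]
opening: 0.0601
```

Emit:
arm_command(grip=[-0.5,-0.6,-0.8,-1,-1,-1,-1,-1,-1,-1,-1], dp=[[0,0,0],[0,0,0],[0,0,0],[0,0,0],[0,0,0],[0,0,0],[0.1,0,1],[0.2,0,2],[0,0,2],[0,0,2],[0,0,2]], roll=[0,0,0,0,0,0,0,0,0,0,0])

```text
t: 17.05
tcp_pos: [0.4572, 0.1108, 0.0965]
orientation: [0.289, 1.556, -0.297]
contact_force: [0.2, -0.4, -0.0]
opening: 0.0854
```

Emit:
arm_command(grip=[-1,-1,-1,-1,-1,-1,-1,-1,-1,-1,-1], dp=[[0,-1,0.5],[0,-2.5,0],[0,-2.5,0],[0,-2.5,0],[0,-2.5,0],[0,-2.5,0],[-0.3,-2.5,0],[-0.5,-2.5,0],[-0.5,-2.1,0],[0,0,0],[0,0,0]], roll=[0,-3,-3,-3,-1.5,0,0,0,0,0,0])

```text
t: 18.15
tcp_pos: [0.4437, -0.0957, 0.0998]
orientation: [0.435, 1.533, -0.441]
contact_force: [1.2, -0.0, 0.1]
opening: 0.0854
```

```bash
cat > st.py <<'E'
from h import *
s=manip.observe(); print(s["joint_positions"].round(3),s["tcp_pos"],s["contact_force"].round(1))
from scipy.spatial.transform import Rotation as R
M=R.from_rotvec(s["orientation"]).as_matrix(); print("jaw yaw",np.degrees(np.arctan2(M[1,1],M[0,1])),"tilt x",M[:2,0])
E
python3 st.py; python3 look.py l3.png
```

```text
[ 0.407  0.607 -0.373  2.155  0.486  0.468  0.666] [ 0.44373565 -0.095706    0.09976664] [ 1.2 -0.   0.1]
jaw yaw 58.013212605391395 tilt x [-0.00768554 -0.00215682]
```

View pics/l3.png

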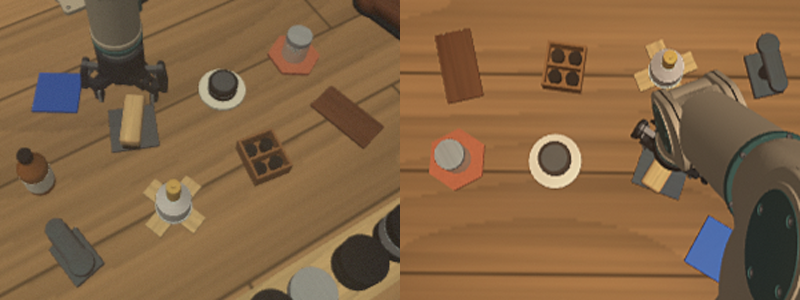

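Emit:
arm_command(grip=[-1,-1,-1,-1,-1,-1,-1,-1], dp=[[0.1,0,-1],[0,0,-2],[0,0,-2],[0,0,-1.5],[0,0,-1],[0,0,-0.5],[0,0,0],[0,0,0]], roll=[0,0,0,0,0,0,0,0])

```text
t: 19.05
tcp_pos: [0.4454, -0.0949, 0.0202]
orientation: [0.433, 1.532, -0.439]
contact_force: [-0.4, 0.6, 0.8]
opening: 0.0854
```

```bash
python3 st.py; python3 - <<'E'
from h import *
d=load("top"); mk,c=mask(d,(200,175,250,225),lambda h,s,v:(v<110)&(s<110)); w=(cast(d,c,.036)*1000).astype(np.float32); print("tin",cv2.minAreaRect(w))
mk,c=mask(d,(195,175,250,230),lambda h,s,v:(s<95)); w=(cast(d,c,.008)*1000).astype(np.float32); print("mat",cv2.minAreaRect(w))
d=load("scene")
f=d["frame"][130:250,150:280]; cv2.imwrite("pics/z6.png",cv2.cvtColor(cv2.resize(f,None,fx=5,fy=5,interpolation=cv2.INTER_CUBIC),cv2.COLOR_RGB2BGR))
E
```

```text
[ 0.295  0.758 -0.219  2.189  0.628  0.262  0.537] [ 0.44543663 -0.09490887  0.02020279] [-0.4  0.6  0.8]
jaw yaw 58.12622664187902 tilt x [-0.00675846 -0.00223455]
tin ((452.0390930175781, 105.90982055664062), (59.472965240478516, 53.66355895996094), 1.224863052368164)
mat ((450.79083251953125, 109.30391693115234), (97.60289001464844, 99.297119140625), 0.7226253151893616)
```

View pics/z6.png

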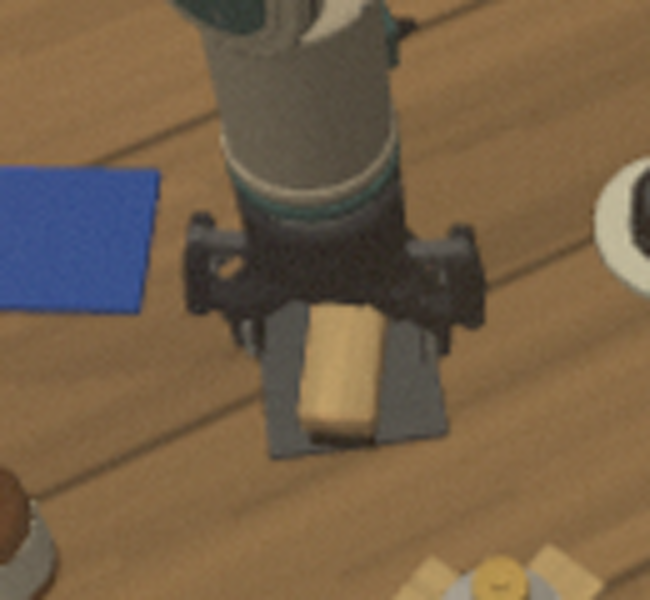

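Emit:
arm_command(grip=[-1,-1,1,1,1,1,1,1,1,1,1], dp=[[0,0,-0.3],[0,0,0],[0,0,0],[0,0,0],[0,0,0],[0,0,0],[0,0,0],[0,0,0],[0,0,0],[0,0,0],[0,0,0]], roll=[0,0,0,0,0,0,0,0,0,0,0])

```text
t: 20.25
tcp_pos: [0.4453, -0.095, 0.0172]
orientation: [0.433, 1.532, -0.44]
contact_force: [-0.6, 0.3, 5.7]
opening: 0.0391
```

Emit:
arm_command(grip=[1,1,1,1,1,1,1,1,1,1,1,1], dp=[[0,0,0.5],[0,0,1.5],[0,0,2],[0,0,2],[0.3,0.6,2],[1.15,2.5,0],[1.15,2.5,0],[1.15,2.5,0],[1.15,2.5,0],[1.15,2.5,0],[1.15,2.5,0],[1.15,2.5,0]], roll=[0,0,0,0,0,3,3,3,3,3,3,3])

```text
t: 21.45
tcp_pos: [0.5287, 0.0866, 0.0969]
orientation: [0.143, 1.572, -0.152]
contact_force: [1.1, -0.7, -0.2]
opening: 0.0395
```

Emit:
arm_command(grip=[1,1,1,1,1,1,1,1,1,1,1], dp=[[1.15,2.5,0],[1.15,2.5,0],[1.15,2.5,0],[1.15,2.5,0],[1.15,2.5,0],[1.15,2.5,0],[1.15,2.5,0],[1.15,2.5,0],[0.6,1.0,0],[0,0,0],[0,0,0]], roll=[3,3,3,3,3,3,3,3,0.8,0,0])

```text
t: 22.55
tcp_pos: [0.626, 0.2948, 0.0963]
orientation: [-0.197, 1.568, 0.184]
contact_force: [-1.2, -0.2, -0.5]
opening: 0.0391
```

```bash
python3 st.py; python3 - <<'E'
from h import *
d=load("scene")
f=d["frame"][120:240,320:450]; cv2.imwrite("pics/z7.png",cv2.cvtColor(cv2.resize(f,None,fx=5,fy=5,interpolation=cv2.INTER_CUBIC),cv2.COLOR_RGB2BGR))
E
```

```text
[-0.159  0.914 -0.615  1.476  0.601  0.954  0.865] [0.62604377 0.29475332 0.0963431 ] [-1.2 -0.2 -0.5]
jaw yaw 103.88018474751513 tilt x [-0.00483887 -0.00853171]
```

View pics/z7.png

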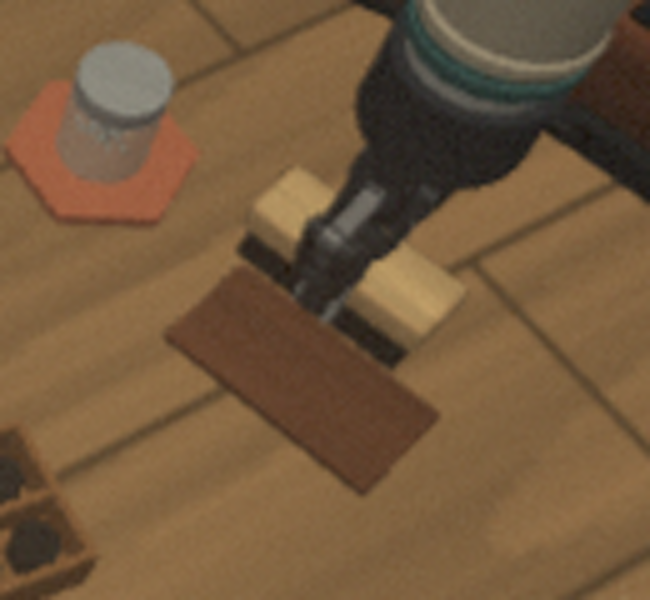

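Emit:
arm_command(grip=[1,1,1,1,1,1,1,1,1], dp=[[0.3,0.5,0],[0,0,-1],[0,0,-2],[0,0,-2],[0,0,-1.5],[0,0,-0.8],[0,0,-0.3],[0,0,0],[0,0,0]], roll=[0,0,0,0,0,0,0,0,0])

```text
t: 23.5
tcp_pos: [0.6302, 0.3014, 0.0218]
orientation: [-0.195, 1.565, 0.186]
contact_force: [-0.1, -0.6, -1.6]
opening: 0.0392
```

Emit:
arm_command(grip=[1,1,1,1], dp=[[-0.1,-0.1,-0.2],[0,0,-0.2],[0,0,0],[0,0,0]], roll=[0,0,0,0])

```text
t: 23.9
tcp_pos: [0.629, 0.2999, 0.0174]
orientation: [-0.195, 1.566, 0.186]
contact_force: [0.2, -0.2, -0.1]
opening: 0.0392
```

Emit:
arm_command(grip=[1,1,-0.1,-0.3,-0.6,-1,-1,-1,-1,-1,-1], dp=[[0,0,-0.1],[0,0,0],[0,0,0],[0,0,0],[0,0,0],[0,0,0],[0,0,0],[0,0,1],[0,0,2],[0,0,3],[0,0,3]], roll=[0,0,0,0,0,0,0,0,0,0,0])

```text
t: 25.0
tcp_pos: [0.6288, 0.3002, 0.1086]
orientation: [-0.195, 1.566, 0.186]
contact_force: [0.0, 0.8, 0.2]
opening: 0.0854
```

Emit:
arm_command(grip=[-1,-1,-1,-1,-1,-1,-1,-1,-1,-1], dp=[[-0.7,-0.1,0.3],[-2.5,-0.1,0],[-2.5,-0.1,0],[-2.5,-0.1,0],[-2.5,-0.1,0],[-2.5,-0.1,0],[-2.5,-0.1,0],[-2,0,0],[0,0,0],[0,0,0]], roll=[0,-6,-6,-6,-6,-6,-5,0,0,0])

```text
t: 26.0
tcp_pos: [0.4521, 0.2933, 0.1098]
orientation: [0.285, 1.556, -0.291]
contact_force: [0.3, 0.2, 0.6]
opening: 0.0852
```

```bash
python3 st.py; python3 - <<'E'
from h import *
d=load("scene")
f=d["frame"][100:240,300:450]; cv2.imwrite("pics/z8.png",cv2.cvtColor(cv2.resize(f,None,fx=4,fy=4,interpolation=cv2.INTER_CUBIC),cv2.COLOR_RGB2BGR))
mk,c=mask(d,(355,160,410,220),lambda h,s,v:(v>150)&(s<150)); w=(cast(d,c,.05)*1000).astype(np.float32);print("brush scene",cv2.minAreaRect(w))
print("jar lid expected",proj(d,[.4515,.2933,.073]),"ray line lid-> mid",proj(d,[.4515,.2933,.008]))
E
```

```text
[-0.333  0.682 -0.451  1.924  0.471  0.647  0.123] [0.45214023 0.29333504 0.10984127] [0.3 0.2 0.6]
jaw yaw 68.95859965726815 tilt x [-0.00517233 -0.00294897]
brush scene ((627.7015380859375, 298.0289001464844), (100.89282989501953, 38.38880920410156), 13.670761108398438)
jar lid expected (np.float64(343.2785861125214), np.float64(135.32652760137714)) ray line lid-> mid (np.float64(338.35064971765996), np.float64(149.58600656835955))
```

View pics/z8.png

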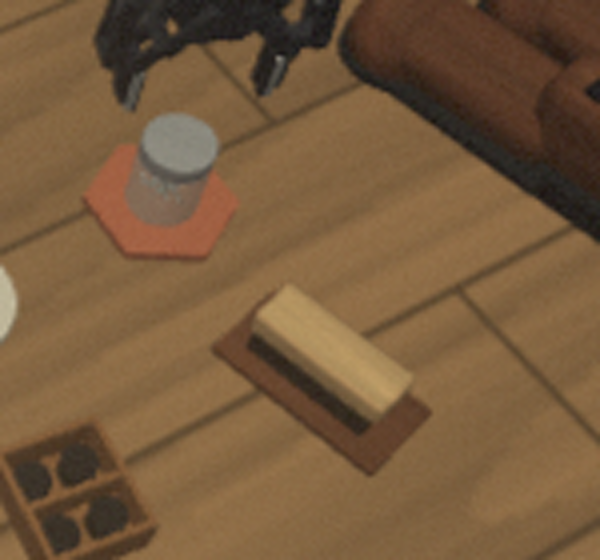

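Emit:
arm_command(grip=[-1,-1,-1,-1,-1,-1,-1,-1,-1], dp=[[0,0.1,-1],[0,0,-2],[0,0,-2],[0,0,-1.5],[0,0,-1.2],[0,0,-0.8],[0,0,-0.4],[0,0,0],[0,0,0]], roll=[0,0,0,0,0,0,0,0,0])

```text
t: 26.95
tcp_pos: [0.452, 0.2942, 0.0203]
orientation: [0.286, 1.557, -0.292]
contact_force: [-0.6, -0.4, -0.2]
opening: 0.0853
```

Emit:
arm_command(grip=[-0.4,1,1,1,1,1,1,1,1,1], dp=[[0,0,0],[0,0,0],[0,0,0],[0,0,0],[0,0,0],[0,0,0],[0,0,0],[0,0,0],[0,0,0],[0,0,0]], roll=[0,0,0,0,0,0,0,0,0,0])

```text
t: 27.95
tcp_pos: [0.4524, 0.2949, 0.0209]
orientation: [0.287, 1.556, -0.291]
contact_force: [-0.2, 1.0, 6.6]
opening: 0.0526
```

Emit:
arm_command(grip=[1,1,1,1,1,1,1,1,1,1,1,1], dp=[[0,0,0.5],[0,0,1.5],[0,0,2],[0,0,2],[0,-0.5,2],[0,-1.5,0],[0,-2.5,0],[0,-2.5,0],[0,-2.5,0],[0,-2.5,0],[0,-2.5,0],[0,-2.5,0]], roll=[0,0,0,0,0,0,0,0,0,0,0,0])

```text
t: 29.15
tcp_pos: [0.4504, 0.1212, 0.0989]
orientation: [0.285, 1.559, -0.295]
contact_force: [-0.6, -0.4, -2.9]
opening: 0.0523
```

Emit:
arm_command(grip=[1,1,1,1,1,1,1,1,1,1,1,1], dp=[[0,-2.5,0],[0,-2.5,0],[0,-2.5,0],[0,-2.5,0],[0,-2.5,0],[0,-2.5,0],[-0.4,-2.5,0],[-0.4,-2.5,0],[0,-1.5,0],[0,-0.6,0],[0,0,0],[0,0,0]], roll=[0,0,0,0,0,0,0,0,0,0,0,0])

```text
t: 30.35
tcp_pos: [0.4433, -0.0964, 0.0997]
orientation: [0.285, 1.558, -0.292]
contact_force: [0.1, -0.0, -3.4]
opening: 0.0529
```

```bash
python3 st.py; python3 - <<'E'
from h import *
d=load("scene")
f=d["frame"][130:250,150:300]; cv2.imwrite("pics/z9.png",cv2.cvtColor(cv2.resize(f,None,fx=5,fy=5,interpolation=cv2.INTER_CUBIC),cv2.COLOR_RGB2BGR))
x0,y0=198,180
h=cv2.cvtColor(d["frame"][180:225,198:245],cv2.COLOR_RGB2HSV).astype(int)
E
```

```text
[ 0.481  0.624 -0.481  2.154  0.602  0.504  0.739] [ 0.44334787 -0.09635154  0.09968435] [ 0.1 -0.  -3.4]
jaw yaw 68.94955364085804 tilt x [-0.00716115 -0.00283296]
```

View pics/z9.png

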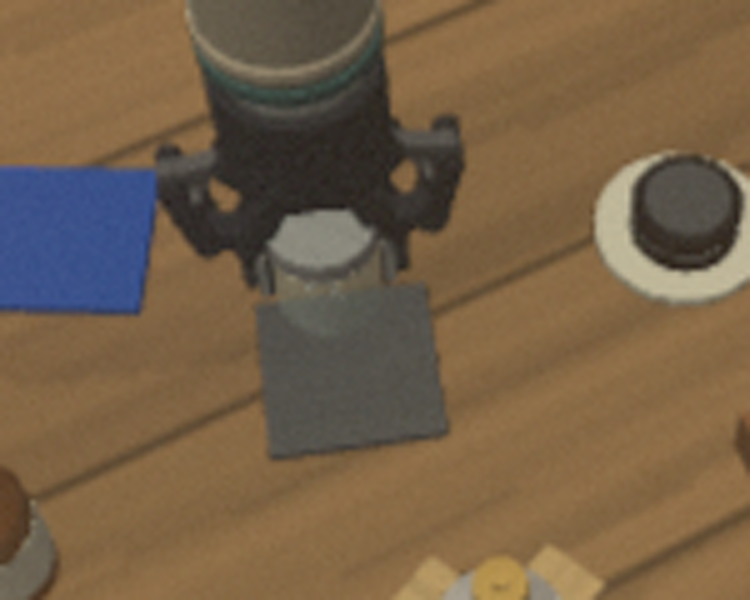

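```bash
python3 - <<'E'
from h import *
d=load("scene")
p=np.array([[258,302],[428,287],[447,432],[272,457]])/5+[150,130]-0.4
w=cast(d,p,.008); print(w.round(4),w.mean(0))
E
```

```text
[[ 0.3829 -0.1199]
 [ 0.4194 -0.0336]
 [ 0.5037 -0.066 ]
 [ 0.4725 -0.1529]] [ 0.44462028 -0.09308479]
```

Emit:
arm_command(grip=[1,1,1,1,1,1,1,1], dp=[[0,0.1,-1],[0,0,-2],[0,0,-2],[0,0,-1.5],[0,0,-0.8],[0,0,-0.3],[0,0,0],[0,0,0]], roll=[0,0,0,0,0,0,0,0])

```text
t: 31.25
tcp_pos: [0.4441, -0.096, 0.0244]
orientation: [0.285, 1.556, -0.292]
contact_force: [0.3, 0.1, -2.0]
opening: 0.0526
```

```bash
python3 st.py
```

```text
[ 0.35   0.756 -0.298  2.19   0.76   0.303  0.596] [ 0.44408905 -0.09595478  0.02435321] [ 0.3  0.1 -2. ]
jaw yaw 68.92071325825117 tilt x [-0.00578619 -0.0035937 ]
```

Emit:
arm_command(grip=[1,1,1,1], dp=[[0,0.1,-0.2],[0,0,-0.15],[0,0,0],[0,0,0]], roll=[0,0,0,0])

```text
t: 31.65
tcp_pos: [0.4441, -0.0951, 0.0209]
orientation: [0.285, 1.556, -0.293]
contact_force: [-0.5, 0.4, 3.6]
opening: 0.0524
```

Emit:
arm_command(grip=[-0.3,-0.4,-0.6,-1,-1,-1,-1,-1,-1,-1,-1,-1], dp=[[0,0,0],[0,0,0],[0,0,0],[0,0,0],[0,0,0],[0,0,0],[0,0,1],[0,0,2.5],[0,0,3],[0,0,3],[0,0,3],[0,0,1]], roll=[0,0,0,0,0,0,0,0,0,0,0,0])

```text
t: 32.85
tcp_pos: [0.4449, -0.0952, 0.1585]
orientation: [0.285, 1.553, -0.293]
contact_force: [0.2, -0.0, -0.3]
opening: 0.0854
```

Emit:
arm_command(grip=[-1,-1,-1,-1,-1,-1,-1,-1,-1,-1], dp=[[1,0,0],[2.5,0,0],[2.5,0,0],[2.5,0,0],[2.5,0,0],[2.5,0,0],[2.5,-0.4,0],[2,0,0],[0,0,0],[0,0,0]], roll=[0,0,0,0,0,0,0,0,0,0])

```text
t: 33.85
tcp_pos: [0.6227, -0.0987, 0.1537]
orientation: [0.285, 1.561, -0.293]
contact_force: [0.4, 0.3, -0.3]
opening: 0.0856
```

```bash
python3 st.py; python3 - <<'E'
from h import *
d=load("scene")
f=d["frame"][130:290,170:330]; cv2.imwrite("pics/z10.png",cv2.cvtColor(cv2.resize(f,None,fx=3.7,fy=3.7,interpolation=cv2.INTER_CUBIC),cv2.COLOR_RGB2BGR))
print(proj(d,[.6245,-.1,.101]),"jar lid exp",proj(d,[.4425,-.095,.073]))
E
```

```text
[ 0.451  0.754 -0.585  1.63   0.499  0.922  0.883] [ 0.62272508 -0.09867993  0.15369561] [ 0.4  0.3 -0.3]
jaw yaw 68.93701939979978 tilt x [-0.00982953 -0.00329518]
(np.float64(249.33673567877466), np.float64(246.39274835118775)) jar lid exp (np.float64(216.74583585496316), np.float64(190.43427550261615))
```

View pics/z10.png

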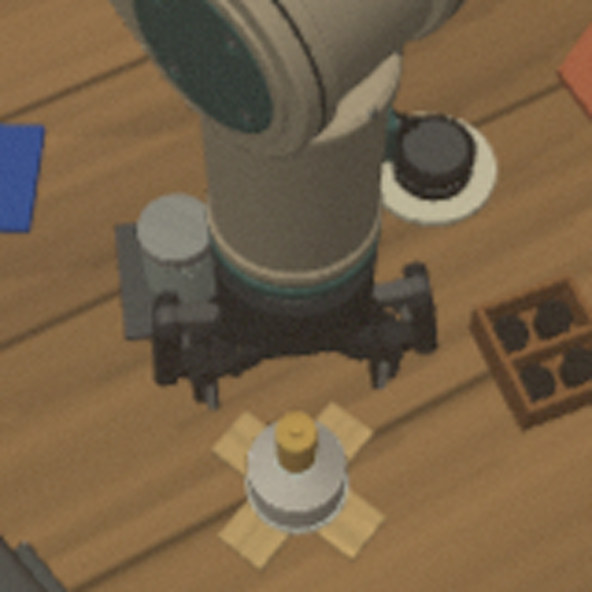

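Emit:
arm_command(grip=[-1,-1,-1,-1,-1,-1,-1,-1,-1], dp=[[0.2,-0.1,0],[0,0,-1],[0,0,-2],[0,0,-2],[0,0,-1.5],[0,0,-1.5],[0,0,-0.7],[0,0,0],[0,0,0]], roll=[0,0,0,0,0,0,0,0,0])

```text
t: 34.8
tcp_pos: [0.6261, -0.1, 0.0688]
orientation: [0.285, 1.557, -0.293]
contact_force: [0.5, -0.5, -0.2]
opening: 0.0852
```

Emit:
arm_command(grip=[-0.4,0.2,1,1,1,1,1,1,1,1], dp=[[0,0,0],[0,0,0],[0,0,0],[0,0,0],[0,0,0],[0,0,0],[0,0,0],[0,0,0],[0,0,0],[0,0,0]], roll=[0,0,0,0,0,0,0,0,0,0])

```text
t: 35.8
tcp_pos: [0.626, -0.1, 0.0689]
orientation: [0.285, 1.557, -0.293]
contact_force: [0.8, 0.1, 5.7]
opening: 0.0244
```

Emit:
arm_command(grip=[1,1,1,1,1,1,1,1,1,1,1,1], dp=[[0,0,0.5],[0,0,1.5],[0,0,2],[0,0,2],[-0.4,0.6,2],[-0.6,1.5,0],[-1,2.3,0],[-1,2.3,0],[-1,2.3,0],[-1,2.3,0],[-1,2.3,0],[-1,2.3,0]], roll=[0,0,0,0,0,0,0,0,0,0,0,0])

```text
t: 37.0
tcp_pos: [0.5535, 0.0611, 0.148]
orientation: [0.284, 1.559, -0.292]
contact_force: [0.2, 0.8, -2.0]
opening: 0.0241
```

Emit:
arm_command(grip=[1,1,1,1,1,1,1,1,1,1,1,1], dp=[[-1,2.3,0],[-1,2.3,0],[-1,2.3,0],[-1,2.3,0],[-1,2.3,0],[-1,2.3,0],[-1,2.3,0],[-1,2.3,0],[-1,2.3,0],[-1,2,0],[0,0,0],[0,0,0]], roll=[0,0,0,0,0,0,0,0,0,0,0,0])

```text
t: 38.2
tcp_pos: [0.454, 0.2863, 0.1481]
orientation: [0.282, 1.559, -0.292]
contact_force: [0.3, -0.5, -2.1]
opening: 0.0241
```

```bash
python3 st.py; python3 - <<'E'
from h import *
d=load("scene")
f=d["frame"][80:200,280:410]; cv2.imwrite("pics/z11.png",cv2.cvtColor(cv2.resize(f,None,fx=5,fy=5,interpolation=cv2.INTER_CUBIC),cv2.COLOR_RGB2BGR))
E
```

```text
[-0.254  0.638 -0.551  1.898  0.474  0.747  0.13 ] [0.45402282 0.28629815 0.14809738] [ 0.3 -0.5 -2.1]
jaw yaw 69.06138439000287 tilt x [-0.00794518 -0.0045857 ]
```

View pics/z11.png

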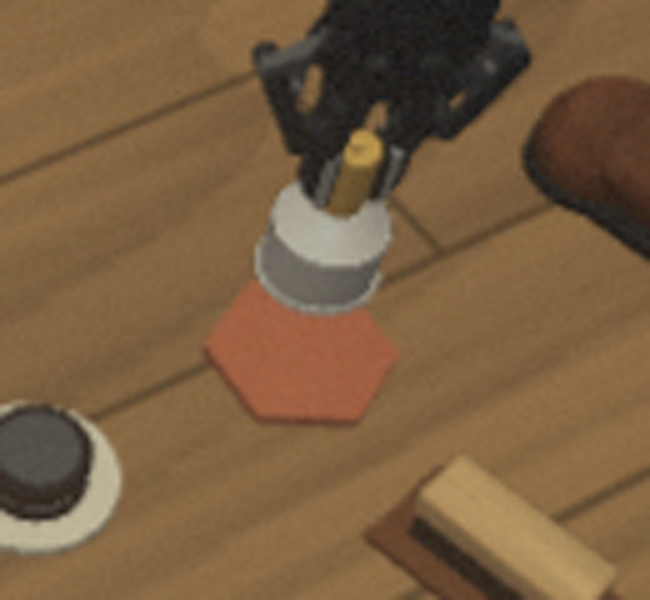

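Emit:
arm_command(grip=[1,1,1,1,1,1,1,1,1,1], dp=[[0,0.9,0],[0,0,0],[0,0,-1],[0,0,-2],[0,0,-2],[0,0,-1.3],[0,0,-0.8],[0,0,-0.4],[0,0,0],[0,0,0]], roll=[0,0,0,0,0,0,0,0,0,0])

```text
t: 39.25
tcp_pos: [0.456, 0.2953, 0.074]
orientation: [0.286, 1.557, -0.292]
contact_force: [-0.5, -0.4, -2.3]
opening: 0.0245
```

Emit:
arm_command(grip=[1,1,1], dp=[[0,0,-0.2],[0,0,0],[0,0,0]], roll=[0,0,0])

```text
t: 39.55
tcp_pos: [0.4558, 0.2949, 0.0717]
orientation: [0.285, 1.557, -0.293]
contact_force: [-0.6, 0.8, -1.5]
opening: 0.0246
```

Emit:
arm_command(grip=[1,1,1,1], dp=[[-0.1,0,-0.15],[0,0,-0.1],[0,0,0],[0,0,0]], roll=[0,0,0,0])

```text
t: 39.95
tcp_pos: [0.4546, 0.2949, 0.0689]
orientation: [0.285, 1.557, -0.293]
contact_force: [0.9, 0.7, -1.8]
opening: 0.0244
```

Emit:
arm_command(grip=[1,1,1], dp=[[0,0,-0.1],[0,0,0],[0,0,0]], roll=[0,0,0])

```text
t: 40.25
tcp_pos: [0.4547, 0.295, 0.0688]
orientation: [0.285, 1.557, -0.293]
contact_force: [-1.7, -2.0, 6.5]
opening: 0.0242
```

Contact; release and rise, then back away for an unobstructed check.

Emit:
arm_command(grip=[0.2,0.0,-0.3,-0.7,-1,-1,-1,-1,-1,-1,-1,-1], dp=[[0,0,0],[0,0,0],[0,0,0],[0,0,0],[0,0,0],[0,0,0],[0,0,0],[0,0,1],[0,0,2.5],[0,0,3],[0,0,3],[0,0,3]], roll=[0,0,0,0,0,0,0,0,0,0,0,0])

```text
t: 41.45
tcp_pos: [0.4544, 0.2949, 0.1948]
orientation: [0.285, 1.557, -0.292]
contact_force: [0.6, 0.5, -0.7]
opening: 0.0853
```

Emit:
arm_command(grip=[-1,-1,-1,-1,-1,-1,-1,-1,-1,-1], dp=[[-2,2,1],[-2.5,3.5,0],[-2.5,3.5,0],[-2.5,3.5,0],[-2.5,3.5,0],[-2.5,3.5,0],[-2.5,3.5,0],[-2,3,0],[0,0,0],[0,0,0]], roll=[0,0,0,0,0,0,0,0,0,0])

```text
t: 42.45
tcp_pos: [0.2637, 0.5553, 0.2033]
orientation: [0.283, 1.558, -0.291]
contact_force: [0.7, -1.7, -0.5]
opening: 0.0856
```

```bash
python3 st.py; python3 look.py l4.png; python3 - <<'E'
from h import *
for n,rois in (("top",{"cap":(125,172,165,215),"jar":(283,175,325,222),"brush":(125,100,180,170),"tin":(200,175,250,225)}),("scene",{"cap":(325,118,365,150),"jar":(200,172,236,205),"brush":(355,160,410,220),"tin":(270,155,305,187)})):
    d=load(n)
    for k,f,z in (("cap",lambda h,s,v:(s>105)&(h>=15)&(h<30)&(v>120),.101),("jar",lambda h,s,v:(s<70)&(v>110),.073),("brush",lambda h,s,v:(v>150)&(s<150)&(h>15),.05),("tin",lambda h,s,v:(v<120)&(s<110),.036)):
        try:
            mk,c=mask(d,rois[k],f); w=(cast(d,c,z)*1000).astype(np.float32); r=cv2.minAreaRect(w); print(n,k,np.round(r[0],1),np.round(r[1],1),round(r[2],1))
        except Exception as e: print(n,k,e)
E
```

```text
[-0.826  0.666 -0.573  1.634  0.411  0.971 -0.334] [0.26367199 0.55525838 0.20333439] [ 0.7 -1.7 -0.5]
jaw yaw 69.04232585925502 tilt x [-0.00678279 -0.00371135]
top cap [452.8 293.8] [24.5 23.5] 46.5
top jar [444.3 -96.5] [52.6 49.7] 0.0
top brush [627.1 296.5] [100.4  36.7] 14.2
top tin [449.4 105.9] [54.1 53.8] 0.7
scene cap [446.4 290.3] [109.2  71.2] 61.2
scene jar [442.7 -94.3] [50.9 50.1] 61.1
scene brush [627.8 298.1] [100.8  37.5] 14.1
scene tin [459.1 107.5] [60.6 76.5] 59.2
```

View pics/l4.png

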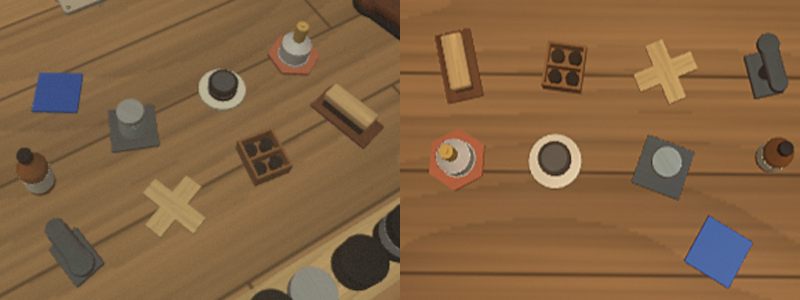

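```bash
python3 -c "
from rig import manip
print(manip.hand_in(), manip.observe()['t'])"
```

```text
the job is handed in; nothing more can be done
the job is handed in; nothing more can be done
```

I handed the job in at about 42.5 s of the 138 s allowed. The order was lamp to trivet, tin to mat, brush to board, jar to plate, lamp to hex tile. Each thing was lowered until the wrist force showed contact and then released. `hand_in()` gave no verdict, so the figures below come from my last pictures.

| Thing | Measured distance from its place's centre (limit 15 mm) |
|---|---|
| Polish tin | about 3.5 mm |
| Brush | 2–4 mm, aligned with the board to within 0.5° |
| Nail jar | about 2 mm |
| Spirit lamp | about 1 mm, top view only |

- **Upright and clear:** In the last pictures all four things stand upright and the bottle looks unmoved (I checked it only by eye). The arm is clear of everything, with only noise in the force reading.
- **Checks that disagreed:** In the last scene-camera measurement the lamp mask spilled onto nearby surfaces and the tin mask took in the tin's side. I discarded both values and relied on the top view for those two.
- **Joint limit at the mat:** While I was lowering the tin, joint 6 reached its range limit and the arm stopped about 6 mm above the mat. I moved slightly outward and then set it down normally.

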